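# Run the cutting-table feed from the remote

### The job

Run the cutting table's feed with the yellow remote lying on the bench, pressing with closed fingers: first push the rocker switch fully over by pressing down its raised end, then push the round button fully in (it stays in), and last press the long bar fully down and keep it down - finish while still holding the bar down. The remote is only pressed where it lies: do not grip, lift or shove it away, do not press the square key, and leave the other things on the bench where they are.

Things in the scene. Friction and masses are not known exactly. Their poses are not given: they have to be found in the camera images.
- remote: loose yellow plastic remote lying on the bench at any yaw, 290 x 130 x 50 mm (x, y, z), about 0.9 kg, rubber feet. Origin: centre of its underside; z up; x along its length. On its top face (z = 50 mm), all in the same grey plastic: long bar at x = -105 mm, round button at x -35, y +32, square key at x -35, y -32, rocker at x +70.
- rocker_raised_end (a point): place to press on the rocker: on top of its raised wing (towards the remote's +x end), 28 mm from the pivot, 8 mm short of its end; moves with it, 74 mm above the bench at first. V-shaped paddle 72 mm long (remote's x), 30 mm wide; pivot along y at x = 70, z = 64 mm. The raised wing slopes up about 20 deg at first; fully over it is level, 64 mm above the bench.
- rocker (a joint): angle of the rocker: about 0 (0 to 0.06) at the start, grows as the raised wing is pressed down, 0.36 rad at its stop (fully over). It stays where it is left; about 2 N at the point moves it.
- round_top (a point): centre of the top face of the round button, 32 mm in diameter, standing 12 mm above the remote's top face (62 mm above the bench) before it is pushed.
- round_button (a joint): how far the round button is pushed in: 0 = out, 0.007 m = fully in (stop). Held by friction: it takes about 3 N to push and stays where it is left.
- bar_top (a point): centre of the top face of the long bar, 28 mm (remote's x) by 90 mm (remote's y), standing 14 mm above the remote's top face (64 mm above the bench) when free.
- bar (a joint): how far the long bar is pressed down: 0 = up, 0.007 m = fully down (stop). Springs back when let go; the spring starts at 1.5 N and takes 5 N at the stop.
- square_top (a point): centre of the top face of the square key, 30 x 30 mm, standing 12 mm above the remote's top face. Not to be pressed.
- square_key (a joint): how far the square key is pressed: 0 = up, 0.007 m = fully down. Springs back (1.5 to 5 N).
- thread_cone: bystander: loose off-white cone of thread, 60 mm across the foot, 100 mm tall, 0.15 kg; origin at the centre of its foot. Stands beside the remote.
- pattern_weight: bystander: loose dark steel pattern weight, a disc 64 mm across and 22 mm thick with a knob on top, 54 mm tall in all, 0.6 kg; origin at the centre of its underside. Stands beside the remote.
- pin_tin: bystander: loose round metal tin with a lid, 66 mm across, 34 mm tall, 0.12 kg; origin at the centre of its underside. Stands beside the remote.

How it is judged (in metres and radians):
On the way, in this order (a step that is already met when the one before it is completed fails the run):
1. the rocker is pushed over by its raised end (value of joint rocker above 0.28 rad), for 0.1 s.
2. the round button is pushed in (value of joint round_button above 0.005 m), for 0.1 s.
3. the long bar is pressed down (value of joint bar above 0.005 m), for 0.3 s.
At the end, for the whole second after the job is handed in: fingers press the remote (over 1.5 N), bar held down over 5 of 7 mm; rocker beyond 0.28 of 0.36 rad; round button in over 5 of 7 mm; square key up (under 2 mm); remote still, flat (0.1 rad), within 50 mm of its start; other things within 30 mm of theirs (value of joint rocker above 0.28 rad and value of joint each of round_button, bar above 0.005 m and contact force between the fingers and remote above 1.5 N and value of joint square_key below 0.002 m and distance of remote from where it was at the start of the episode below 0.05 m and angle between remote's own z axis and vertical below 0.1 rad and linear speed of remote below 0.01 m/s and distance of each of thread_cone, pattern_weight, pin_tin from where it was at the start of the episode below 0.03 m); the arm keeps its last pose, push and grip.
It fails at once if the square key is pressed (3 mm or more) (value of joint square_key above 0.003 m).
It fails at once if the round button is pushed while the rocker is not yet over (value of joint round_button above 0.003 m and value of joint rocker below 0.25 rad).
It fails at once if the long bar is pressed before the rocker is over and the round button is in (value of joint bar above 0.003 m and (value of joint rocker below 0.25 rad or value of joint round_button below 0.0045 m)).
It fails at once if the remote is lifted (15 mm), tipped (0.2 rad) or shoved (60 mm) (height (world z) of remote above 0.015 m or angle between remote's own z axis and vertical above 0.2 rad or distance of remote from where it was at the start of the episode above 0.06 m).
It fails at once if another thing on the bench is moved (30 mm) or knocked over (distance of any of thread_cone, pattern_weight, pin_tin from where it was at the start of the episode above 0.03 m or angle between any of thread_cone, pattern_weight, pin_tin's own z axis and vertical above 0.3 rad).
It also fails if it takes over 32 s, if anything falls off the work surface, if the arm or the gripper's body presses on something with over 40 N, if the wrist force passes 120 N, or if a joint passes its speed limit or range.

### The arm

A 6-joint arm with a two-finger parallel gripper is mounted at the origin on the work surface. World frame = base frame: x ahead of the robot, y to its left, z up, the work surface at z = 0. Lengths are in mm, angles in rad, forces in N, time in s.
With the tool pointing down it reaches from about 350 to 975 mm from the base axis. Payload 7.1 kg.
Tool frame: the origin (TCP) lies on the mounting face of the last link; the fingertips stand 182 mm ahead of it and the grasp point (between the pads) lies 163 mm ahead of it (ctrl.finger_overhang is the distance from the TCP to the fingertips, in mm); z points along the fingers, y is the direction in which the jaws open and shut (so a half turn about z gives the same grasp; the last joint's range is limited). The gripper opens to 88 mm and grips with 3 to 60 N. Pads are 20 mm wide; open, the fingers measure 115 mm over their backs; the gripper's body (75 mm by 178 mm) begins 61 mm behind the grasp point.
Start: joints at [1.146, 0.423, 1.63, -0, 1.089, -0.019], TCP at [246.689, 574.239, 404.675] pointing down, gripper open.
Joint ranges: [-3, 3], [-0.9, 2.11], [0.09, 2.58], [-1.31, 4.45], [0.11, 2.69], [-2.54, 2.54]. Speed limits (rad/s): [2.39, 2.39, 3.01, 3.14, 3.14, 3.14].

### API

Orientations are given as a rotation vector (axis times angle).
In Python, from workcell import ctrl, viewer, recognise gives the robot as it stands.
- The arm moves only by the shell command python3 -m handwheel 'ROWS'. ROWS is JSON, a list of rows, each an object of numbers: "gripper": the closure, from 0 (fully open) to 1 (shut); "tx", "ty", "tz": the shift along the tool's x, y, z in m; "rx", "ry", "rz": the turn, a rotation vector about the tool's x, y, z in degrees. In form: [{"gripper": .., "tx": .., "ty": .., "tz": .., "rx": .., "ry": .., "rz": ..}, ...]. A call has 1 to 8 rows; each row shifts and turns the commanded pose from where the row before left it, along the tool's axes as they then stand; what a row does not reach is not made up. A row lasts 1/8 s, in which the tool goes at most 62.5 mm and 10.7 degrees, less where a joint would pass 70% of its speed; a pose out of reach is approached as far as the arm can. A call with a gripper value outside its range is refused whole. The fingers move at their own pace and stop on an object; the grip force is fixed at half the most. Time passes only in rows, so rows that do not move let the fingers close. It gives the time, the measured TCP pose, the force and the opening at its end, in the units of the state.
- ctrl.get_obs(): the state, without advancing time (a new reading comes with each control period).
- viewer.get_image(name): name is "scene" or "top" or "wrist"; returns a dict with "image" (384x512x3 uint8, red, green, blue), "range_z" (384x512 float32, mm along the optical axis (not along the pixel's ray), 0 where there is no reading), "vfov" (degrees; the focal length in pixels is half the picture's height over the tangent of half this angle, whatever the lens; pixels are square), "cx", "cy" (the principal point, pixels), "extrinsics" (4x4, takes a point from world to camera coordinates); the wrist camera has in their place "T_tool_cam" (4x4, takes a point from camera to tool coordinates, whose origin is the TCP and whose axes are the flange's). Camera axes: x right, y up, looking along -z (the intrinsics and any distortion apply to the point x, -y, -z); pixel columns grow to the right and rows downward; lengths in mm; the calibration is good to about 2 mm. A picture is of the moment at which its call begins: read the wrist's pose just before it.
- ctrl.close_job(): hands the job in, once; it reports no verdict.
Trained networks look in a picture, given as the dict that the camera call returned (one of the last four; its "shot" number tells which), for a name from the list of things; names that differ only in an ending like _2 or _b are one class to them, and where a whole thing is asked for, a point or a joint stands for the part that bears it (a point fixed in the world has none). Each returns a list of dicts, best first, with "p" (0 to 1); they miss things now and then, are a little off and sometimes report something else, mostly with a low value. They report only what shows in the picture. A call takes as long as a camera call.
- recognise(picture, name): "xy" ([column, row] as shares, 0 to 1, of the picture: columns of its width, rows of its height, amid what is visible of it).
The state is a dict: "t": time; "qpos": joint angles; "qvel": joint speeds; "joint_torque": joint torques, N m; "ee_pos": TCP position; "orientation": TCP orientation; "ft_force": force on the tool from outside, world axes, zero at the start; "moment": the same for the moment, N m; "width": finger opening in mm.
Only numpy, scipy, OpenCV 4.12 (cv2) and the standard library are available. Lean on these libraries where they do the work, as an engineer would, in place of code of your own. Each camera call takes 0.05 s, during which the arm holds its last target.

## Working session

There is one attempt and no reset: what is moved stays moved. The work goes in short steps, Python scripts to look and compute and a shell command to move; the robot and the scene stay as the last step left them, time stands still between calls to the robot, and variables do not carry over. Pictures are saved under pics/ and viewed, and the job is handed in when it is done.

```bash
mkdir -p pics; ls; cat > h.py <<'E'
import numpy as np, cv2, json
from workcell import ctrl, viewer, recognise
from scipy.spatial.transform import Rotation as R
def info(d): return {k:(v if not hasattr(v,'shape') or v.size<20 else v.shape) for k,v in d.items()}
def f_of(p): return p["image"].shape[0]/2/np.tan(np.radians(p["vfov"])/2)
def w2c(p,obs=None):
    if "extrinsics" in p: return np.array(p["extrinsics"])
    T=np.eye(4);T[:3,:3]=R.from_rotvec(obs["orientation"]).as_matrix();T[:3,3]=obs["ee_pos"]
    return np.linalg.inv(T@np.array(p["T_tool_cam"]))
def unproj(p,u,v,z,M):
    f=f_of(p); c=np.array([(u-p["cx"])/f*z,-(v-p["cy"])/f*z,-z,1]); return (np.linalg.inv(M)@c)[:3]
def proj(p,X,M):
    f=f_of(p); c=M@np.append(X,1); return np.array([p["cx"]+f*c[0]/-c[2],p["cy"]-f*c[1]/-c[2]])
E
python3 - <<'E'
from h import *
o=ctrl.get_obs();print(o)
for n in ["scene","top","wrist"]:
    p=viewer.get_image(n)
    print(n,{k:v for k,v in p.items() if k not in("image","range_z")})
    cv2.imwrite(f"pics/{n}0.png",p["image"][:,:,::-1])
    M=w2c(p,o)
    for nm in ["remote","rocker_raised_end","round_top","bar_top","square_top","thread_cone","pattern_weight","pin_tin"]:
        for d in recognise(p,nm)[:2]:
            u,v=d["xy"][0]*512,d["xy"][1]*384
            z=p["range_z"][int(v),int(u)]
            print(nm,round(d["p"],2),round(u),round(v),unproj(p,u,v,z,M).round(1) if z>0 else None)
E
```

```text
pics
{'t': 0.0, 'qpos': array([ 1.14598337e+00,  4.23841869e-01,  1.63072085e+00, -2.42292431e-06,
        1.08860464e+00, -1.89857959e-02]), 'qvel': array([ 0.0008453 ,  0.00134053, -0.00087051, -0.00041672, -0.00073817,
       -0.00012345]), 'joint_torque': array([ 1.03846836e-03, -5.44623005e+01, -2.73668218e+01,  6.43786462e-02,
        2.27232941e-02, -1.13815031e-04]), 'ee_pos': array([246.58438737, 573.98145163, 403.88872022]), 'orientation': array([-6.33034935e-01, -3.07680046e+00,  2.41335946e-03]), 'ft_force': array([-0.06678814,  0.33362514, -0.86446145]), 'moment': array([ 0.00110371,  0.01300046, -0.03371985]), 'width': 88.02146311805835}
scene {'vfov': 46.71290204721521, 'cx': 254.03763348641428, 'cy': 190.0977853359478, 'extrinsics': array([[-7.21186696e-01,  6.92728701e-01,  4.08606658e-03,
         3.98114071e+02],
       [-5.17486990e-01, -5.42648445e-01,  6.61619136e-01,
         2.81614671e+02],
       [ 4.60539862e-01,  4.75036432e-01,  7.49828929e-01,
        -1.09995473e+03],
       [ 0.00000000e+00,  0.00000000e+00,  0.00000000e+00,
         1.00000000e+00]]),
[... 1156 characters left out ...]
4 [520.1  18.2  62.7]
bar_top 0.56 271 247 [433.6   8.   63.9]
square_top 0.47 294 216 [494.8 -38.1  65.5]
thread_cone 0.83 335 239 [ 446.  -117.8   71.3]
pattern_weight 0.82 238 147 [644.5  73.7  51.3]
pin_tin 0.61 364 172 [ 590.9 -192.6   33.2]
wrist {'vfov': 58.014855571728894, 'cx': 250.15286141943886, 'cy': 192.55074118390957, 'T_tool_cam': array([[ 2.33864195e-04,  9.70862233e-01,  2.39638208e-01,
         6.51053130e+01],
       [ 9.99999859e-01, -1.12808082e-04, -5.18878255e-04,
        -6.39962221e-01],
       [-4.76726174e-04,  2.39638295e-01, -9.70862122e-01,
         2.05669929e+01],
       [ 0.00000000e+00,  0.00000000e+00,  0.00000000e+00,
         1.00000000e+00]]), 'shot': 3}
```

```bash
python3 - <<'E'
import cv2,numpy as np
a=cv2.imread("pics/scene0.png");b=cv2.imread("pics/top0.png")
cv2.imwrite("pics/s0c.png",cv2.resize(a[80:310,110:390],None,fx=2.6,fy=2.6,interpolation=cv2.INTER_CUBIC))
cv2.imwrite("pics/t0c.png",cv2.resize(b[110:290,190:410],None,fx=3.2,fy=3.2,interpolation=cv2.INTER_CUBIC))
E
```

```text
(no output)
```

View pics/s0c.png

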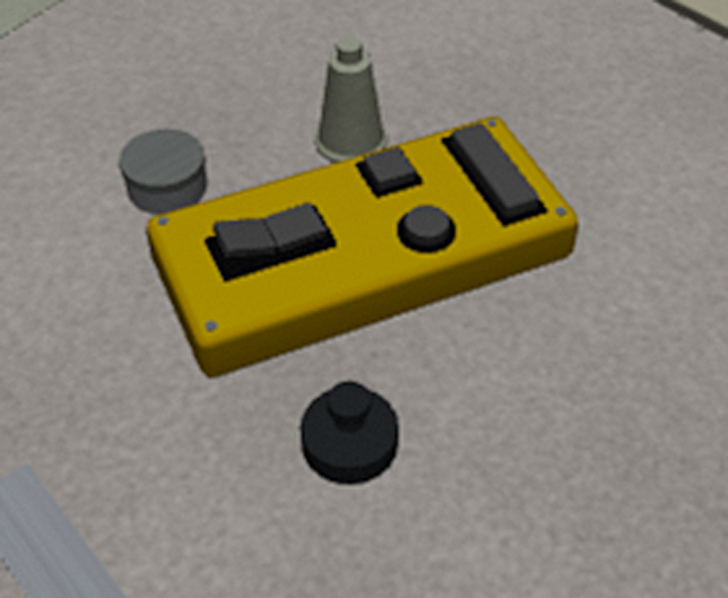

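View pics/t0c.png

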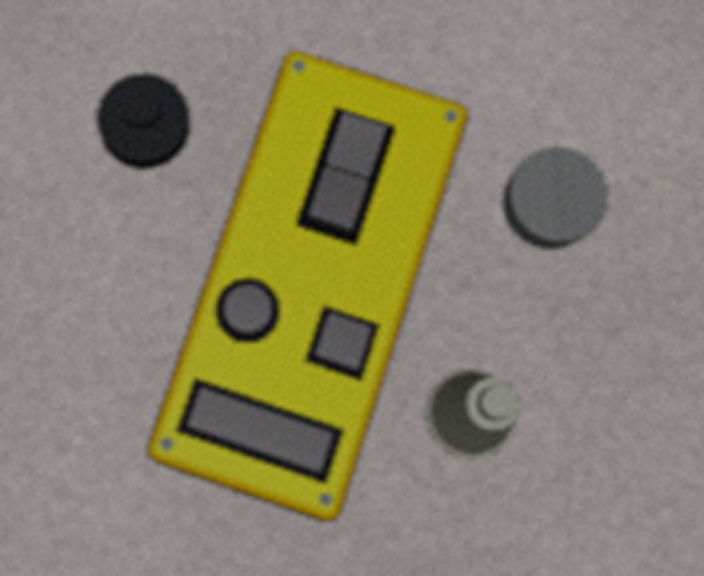

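```bash
cat > fit.py <<'E'
from h import *
def cloud(p,M):
    z=p["range_z"];v,u=np.mgrid[0:384,0:512];f=f_of(p)
    c=np.stack([(u-p["cx"])/f*z,-(v-p["cy"])/f*z,-z,np.ones_like(z)],-1)
    return (c@np.linalg.inv(M).T)[...,:3]
def fit(p,M):
    X=cloud(p,M);hsv=cv2.cvtColor(p["image"],cv2.COLOR_RGB2HSV)
    m=(hsv[...,0]>18)&(hsv[...,0]<36)&(hsv[...,1]>150)&(X[...,2]>44)&(X[...,2]<56)
    P=X[m]; r=cv2.minAreaRect(P[:,:2].astype(np.float32)); print(len(P),"z",np.median(P[:,2]).round(1),r)
    c=np.array(r[0]);b=cv2.boxPoints(r);e=b[1]-b[0];e2=b[2]-b[1]
    e=e if np.linalg.norm(e)>np.linalg.norm(e2) else e2
    e=e/np.linalg.norm(e); e=e*np.sign(e[0])   # +x end is far from robot
    yaw=np.arctan2(e[1],e[0]); Rm=np.array([[e[0],-e[1]],[e[1],e[0]]])
    print("centre",c.round(1),"yaw",np.degrees(yaw).round(2))
    L=(X[...,:2]-c)@Rm
    for n,x,y,hx,hy in [("bar",-105,0,14,45),("round",-35,32,15,15),("square",-35,-32,15,15),("rock+",98,0,10,15),("rock-",42,0,10,15)]:
        q=(abs(L[...,0]-x)<hx+10)&(abs(L[...,1]-y)<hy+10)&(X[...,2]>57)&(X[...,2]<85)
        B=L[q]; 
        if len(B): print(n,"loc centre",((B.min(0)+B.max(0))/2).round(1),"z",np.median(X[q][:,2]).round(1),"zmax",X[q][:,2].max().round(1), "want",(x,y),"world",(c+Rm@[x,y]).round(1))
if __name__=="__main__":
    for n in ["scene","top"]:
        p=viewer.get_image(n);print(n);fit(p,w2c(p))
E
python3 fit.py
```

```text
scene
5460 z 49.2 ((540.2284545898438, -26.116195678710938), (131.6650848388672, 287.21630859375), 70.07957458496094)
centre [540.2 -26.1] yaw -19.92
bar loc centre [-105.4    0.4] z 63.0 zmax 65.9 want (-105, 0) world [441.5   9.7]
round loc centre [-36.3  31.2] z 61.1 zmax 63.4 want (-35, 32) world [518.2  15.9]
square loc centre [-35.9 -32. ] z 61.3 zmax 64.0 want (-35, -32) world [496.4 -44.3]
rock+ loc centre [93.3  2.3] z 69.8 zmax 76.5 want (98, 0) world [632.4 -59.5]
rock- loc centre [46.3  2.5] z 64.3 zmax 68.0 want (42, 0) world [579.7 -40.4]
top
6107 z 50.1 ((537.297607421875, -26.125083923339844), (127.32698822021484, 286.36407470703125), 70.17366027832031)
centre [537.3 -26.1] yaw -19.83
bar loc centre [-103.4    0.6] z 64.0 zmax 68.6 want (-105, 0) world [438.5   9.5]
round loc centre [-33.9  30.5] z 62.1 zmax 66.7 want (-35, 32) world [515.2  15.8]
square loc centre [-34. -33.] z 61.7 zmax 66.2 want (-35, -32) world [493.5 -44.4]
rock+ loc centre [95.2 -1.2] z 70.4 zmax 77.4 want (98, 0) world [629.5 -59.4]
rock- loc centre [45.7 -1.4] z 65.0 zmax 70.5 want (42, 0) world [576.8 -40.4]
```

```bash
cat > go.py <<'E'
import sys
from h import *
o=ctrl.get_obs();Rt=R.from_rotvec(o["orientation"]).as_matrix()
x,y,z=map(float,sys.argv[1:4])
d=np.array([x,y,z+ctrl.finger_overhang])-o["ee_pos"]
print("t",o["t"],"tip",(o["ee_pos"]+Rt[:,2]*ctrl.finger_overhang).round(1),"force",o["ft_force"].round(1),"w",o["width"].round(1),"ov",ctrl.finger_overhang)
print("toolaxes",Rt.round(3).tolist(),"delta tool mm",(Rt.T@d).round(1))
E
python3 go.py 631 -59.5 110
```

```text
Traceback (most recent call last):
  File "go.py", line 6, in <module>
    print("t",o["t"],"tip",(o["ee_pos"]+Rt[:,2]*ctrl.finger_overhang).round(1),"force",o["ft_force"].round(1),"w",o["width"].round(1),"ov",ctrl.finger_overhang)
                                                                                                                  ^^^^^^^^^^^^^^^^
AttributeError: 'float' object has no attribute 'round'
```

```bash
sed -i 's/o\["width"\].round(1)/round(o["width"],1)/' go.py; python3 go.py 631 -59.5 110
```

```text
t 1.45 tip [246.7 574.2 222.7] force [ 1.2  0.9 -1. ] w 87.8 ov 182.0
toolaxes [[-0.919, 0.395, -0.0], [0.395, 0.919, -0.0], [0.0, -0.0, -1.0]] delta tool mm [-603.3 -430.6  112.7]
```

```bash
python3 -m handwheel '[{"gripper":1,"tx":-0.04,"ty":-0.03},{"gripper":1,"tx":-0.045,"ty":-0.032},{"gripper":1,"tx":-0.045,"ty":-0.032},{"gripper":1,"tx":-0.045,"ty":-0.032},{"gripper":1,"tx":-0.045,"ty":-0.032},{"gripper":1,"tx":-0.045,"ty":-0.032},{"gripper":1,"tx":-0.045,"ty":-0.032},{"gripper":1,"tx":-0.045,"ty":-0.032}]'; python3 go.py 631 -59.5 110
```

```text
t 1.45 tip [246.7 574.2 222.7] force [ 1.2  0.9 -1. ] w 87.8 ov 182.0
toolaxes [[-0.919, 0.395, -0.0], [0.395, 0.919, -0.0], [0.0, -0.0, -1.0]] delta tool mm [-603.3 -430.6  112.7]$[0]: bad value
```

```bash
python3 -m handwheel '[{"gripper":1,"tx":-0.045,"ty":-0.032},{"gripper":1,"tx":-0.045,"ty":-0.032},{"gripper":1,"tx":-0.045,"ty":-0.032},{"gripper":1,"tx":-0.04,"ty":-0.03},{"gripper":1,"tx":-0.03,"ty":-0.02},{"gripper":1}]'; python3 go.py 631 -59.5 110
```

```text
t 1.45 tip [246.7 574.2 222.7] force [ 1.2  0.9 -1. ] w 87.8 ov 182.0
toolaxes [[-0.919, 0.395, -0.0], [0.395, 0.919, -0.0], [0.0, -0.0, -1.0]] delta tool mm [-603.3 -430.6  112.7]$[0]: bad value
```

```bash
python3 -m handwheel '[{"gripper":1,"tx":-0.04,"ty":-0.03,"tz":0,"rx":0,"ry":0,"rz":0},{"gripper":1,"tx":-0.045,"ty":-0.032,"tz":0,"rx":0,"ry":0,"rz":0},{"gripper":1,"tx":-0.045,"ty":-0.032,"tz":0,"rx":0,"ry":0,"rz":0},{"gripper":1,"tx":-0.045,"ty":-0.032,"tz":0,"rx":0,"ry":0,"rz":0},{"gripper":1,"tx":-0.045,"ty":-0.032,"tz":0,"rx":0,"ry":0,"rz":0},{"gripper":1,"tx":-0.045,"ty":-0.032,"tz":0,"rx":0,"ry":0,"rz":0},{"gripper":1,"tx":-0.045,"ty":-0.032,"tz":0,"rx":0,"ry":0,"rz":0}]'; python3 go.py 631 -59.5 110
```

```text
t: 2.33
ee_pos: [444.6, 246.3, 405.0]
orientation: [0.633, 3.077, 0.001]
ft_force: [0.5, 2.0, -0.2]
width: 21.2
t 2.325 tip [444.8 246.4 223. ] force [ 0.5  2.  -0.2] w 21.2 ov 182.0
toolaxes [[-0.919, 0.395, 0.001], [0.395, 0.919, 0.0], [-0.0, 0.001, -1.0]] delta tool mm [-291.9 -207.5  113. ]
```

```bash
python3 -m handwheel '[{"gripper":1,"tx":-0.045,"ty":-0.032,"tz":0,"rx":0,"ry":0,"rz":0},{"gripper":1,"tx":-0.045,"ty":-0.032,"tz":0,"rx":0,"ry":0,"rz":0},{"gripper":1,"tx":-0.045,"ty":-0.032,"tz":0,"rx":0,"ry":0,"rz":0},{"gripper":1,"tx":-0.045,"ty":-0.032,"tz":0,"rx":0,"ry":0,"rz":0},{"gripper":1,"tx":-0.045,"ty":-0.032,"tz":0,"rx":0,"ry":0,"rz":0},{"gripper":1,"tx":-0.045,"ty":-0.032,"tz":0,"rx":0,"ry":0,"rz":0},{"gripper":1,"tx":-0.022,"ty":-0.0155,"tz":0,"rx":0,"ry":0,"rz":0},{"gripper":1,"tx":0,"ty":0,"tz":0.05,"rx":0,"ry":0,"rz":3.2}]'; python3 go.py 631 -59.5 90; python3 - <<'E'
from h import *
o=ctrl.get_obs()
p=viewer.get_image("wrist");cv2.imwrite("pics/w1.png",p["image"][:,:,::-1])
from fit import fit
fit(p,w2c(p,o))
E
```

```text
t: 3.32
ee_pos: [632.6, -59.7, 357.7]
orientation: [0.722, 3.048, 0.002]
ft_force: [0.1, -0.4, -0.6]
width: 0.1
t 3.325 tip [634.2 -59.9 175.7] force [ 0.1 -0.4 -0.6] w 0.1 ov 182.0
toolaxes [[-0.894, 0.449, 0.009], [0.449, 0.894, -0.001], [-0.008, 0.003, -1.0]] delta tool mm [ 2.2 -0.8 85.7]
178 z 48.5 ((567.0023803710938, -65.14163970947266), (188.72836303710938, 53.7591438293457), 8.30355167388916)
centre [567.  -65.1] yaw 8.3
bar loc centre [-101.5  -15.1] z 72.6 zmax 85.0 want (-105, 0) world [463.1 -80.3]
round loc centre [-54.8  29. ] z 61.1 zmax 63.1 want (-35, 32) world [527.7 -38.5]
rock- loc centre [42.   2.8] z 65.3 zmax 74.5 want (42, 0) world [608.6 -59.1]
```

View pics/w1.png

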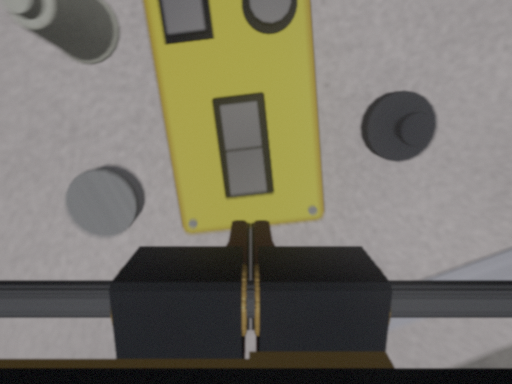

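```bash
python3 -m handwheel '[{"gripper":1,"tx":0.003,"ty":0,"tz":0.05,"rx":0,"ry":0,"rz":-6.6},{"gripper":1,"tx":0,"ty":0,"tz":0,"rx":0,"ry":0,"rz":0}]'; python3 go.py 631 -59.5 90; python3 - <<'E'
from h import *
from fit import cloud
o=ctrl.get_obs()
p=viewer.get_image("wrist");cv2.imwrite("pics/w2.png",p["image"][:,:,::-1])
X=cloud(p,w2c(p,o))
c=np.array([539,-26]);a=np.radians(-19.9);Rm=np.array([[np.cos(a),-np.sin(a)],[np.sin(a),np.cos(a)]])
L=(X[...,:2]-c)@Rm
q=(abs(L[...,0]-70)<45)&(abs(L[...,1])<22)&(X[...,2]>58)&(X[...,2]<85)
print(q.sum(),L[q].min(0),L[q].max(0),X[q][:,2].max())
for x in range(30,116,6):
    s=q&(abs(L[...,0]-x)<3); print(x,s.sum(), X[s][:,2].mean().round(1) if s.any() else None, (L[s][:,1].min(),L[s][:,1].max()) if s.any() else None)
E
```

```text
t: 3.62
ee_pos: [625.7, -55.7, 301.7]
orientation: [-0.539, -3.086, 0.001]
ft_force: [0.3, 0.3, 0.2]
width: 0.5
t 3.625 tip [624.2 -55.5 119.7] force [0.3 0.3 0.2] w 0.5 ov 182.0
toolaxes [[-0.941, 0.339, -0.008], [0.339, 0.941, 0.001], [0.008, -0.002, -1.0]] delta tool mm [-6.5 -1.7 29.7]
4760 [ 32.92935142 -16.12930823] [103.33229663  13.92775182] 75.04210473038131
30 40 61.2 (np.float64(-13.901190605696097), np.float64(12.263544908702706))
36 483 65.0 (np.float64(-15.655924704842931), np.float64(13.413746464540964))
42 436 64.9 (np.float64(-15.776839018278988), np.float64(13.541711364335832))
48 472 64.5 (np.float64(-15.918662076273126), np.float64(13.712535616052454))
54 444 64.2 (np.float64(-16.02352358276383), np.float64(13.856860714696808))
60 445 63.8 (np.float64(-16.1293082348554), np.float64(13.92775181937469))
66 402 63.4 (np.float64(-15.576509731410992), np.float64(13.351444075623569))
72 450 64.0 (np.float64(-15.633386013662621), np.float64(13.38830073672487))
78 446 66.0 (np.float64(-15.640359272392558), np.float64(13.385332391215869))
84 451 67.9 (np.float64(-15.592226465908993), np.float64(13.368584366056622))
90 453 69.8 (np.float64(-15.505200150063095), np.float64(13.37065354296009))
96 192 71.3 (np.float64(-15.551746004604873), np.float64(13.377296325027341))
102 46 73.2 (np.float64(-15.384899957532625), np.float64(3.1031908117808795))
108 0 None None
114 0 None None
```

View pics/w2.png

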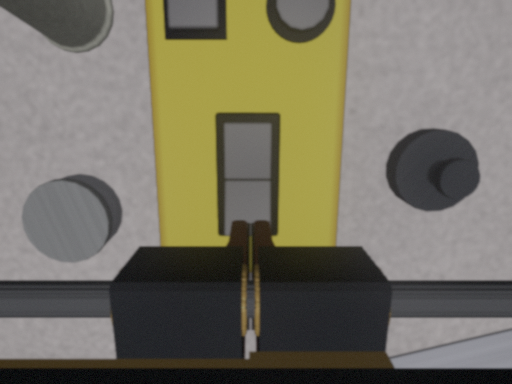

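```bash
python3 -m handwheel '[{"gripper":1,"tx":-0.006,"ty":-0.002,"tz":0.02,"rx":0,"ry":0,"rz":0},{"gripper":1,"tx":0,"ty":0,"tz":0.015,"rx":0,"ry":0,"rz":0},{"gripper":1,"tx":0,"ty":0,"tz":0,"rx":0,"ry":0,"rz":0}]'; python3 go.py 631 -59.5 62
```

```text
t: 4.05
ee_pos: [632.1, -60.6, 268.6]
orientation: [-0.542, -3.092, 0.0]
ft_force: [0.4, -0.2, 0.2]
width: 0.5
t 4.05 tip [631.7 -60.5  86.6] force [ 0.4 -0.2  0.2] w 0.5 ov 182.0
toolaxes [[-0.94, 0.34, -0.002], [0.34, 0.94, 0.0], [0.002, -0.0, -1.0]] delta tool mm [ 1.4  0.6 24.6]
```

```bash
python3 -m handwheel '[{"gripper":1,"tx":0,"ty":0,"tz":0.008,"rx":0,"ry":0,"rz":0},{"gripper":1,"tx":0,"ty":0,"tz":0.004,"rx":0,"ry":0,"rz":0},{"gripper":1,"tx":0,"ty":0,"tz":0.004,"rx":0,"ry":0,"rz":0},{"gripper":1,"tx":0,"ty":0,"tz":0.003,"rx":0,"ry":0,"rz":0},{"gripper":1,"tx":0,"ty":0,"tz":0,"rx":0,"ry":0,"rz":0}]'; python3 go.py 631 -59.5 64
python3 -m handwheel '[{"gripper":1,"tx":0,"ty":0,"tz":0.002,"rx":0,"ry":0,"rz":0},{"gripper":1,"tx":0,"ty":0,"tz":0.001,"rx":0,"ry":0,"rz":0},{"gripper":1,"tx":0,"ty":0,"tz":0,"rx":0,"ry":0,"rz":0}]'; python3 go.py 631 -59.5 64
```

```text
t: 4.68
ee_pos: [632.6, -60.6, 250.7]
orientation: [0.542, 3.094, 0.0]
ft_force: [1.4, -0.2, 0.5]
width: 0.4
t 4.675 tip [632.6 -60.6  68.7] force [ 1.4 -0.2  0.5] w 0.4 ov 182.0
toolaxes [[-0.941, 0.34, 0.0], [0.34, 0.941, 0.0], [-0.0, 0.0, -1.0]] delta tool mm [1.9 0.5 4.7]
t: 5.05
ee_pos: [632.5, -60.5, 247.6]
orientation: [-0.541, -3.094, -0.0]
ft_force: [1.3, 0.2, 1.3]
width: 0.2
t 5.05 tip [632.4 -60.5  65.6] force [1.3 0.2 1.3] w 0.2 ov 182.0
toolaxes [[-0.941, 0.339, -0.0], [0.339, 0.941, 0.0], [0.0, -0.0, -1.0]] delta tool mm [1.7 0.5 1.6]
```

```bash
python3 -m handwheel '[{"gripper":1,"tx":0,"ty":0,"tz":0.0015,"rx":0,"ry":0,"rz":0},{"gripper":1,"tx":0,"ty":0,"tz":0,"rx":0,"ry":0,"rz":0}]'; python3 -m handwheel '[{"gripper":1,"tx":0,"ty":0,"tz":0.001,"rx":0,"ry":0,"rz":0},{"gripper":1,"tx":0,"ty":0,"tz":0,"rx":0,"ry":0,"rz":0}]'
```

```text
t: 5.3
ee_pos: [632.5, -60.6, 246.3]
orientation: [-0.541, -3.095, -0.0]
ft_force: [0.2, 0.1, 5.1]
width: 0.3
t: 5.55
ee_pos: [632.6, -60.6, 246.1]
orientation: [0.541, 3.095, 0.0]
ft_force: [-2.8, 1.5, 10.9]
width: 0.2
```

Force climbs while z stalls at 64 mm, so the rocker is at its stop. Lifting and checking.

```bash
python3 -m handwheel '[{"gripper":1,"tx":0,"ty":0,"tz":-0.02,"rx":0,"ry":0,"rz":0},{"gripper":1,"tx":0,"ty":0,"tz":-0.02,"rx":0,"ry":0,"rz":0},{"gripper":1,"tx":0,"ty":0,"tz":0,"rx":0,"ry":0,"rz":0}]'; python3 go.py 516.5 16 85
```

```text
t: 5.92
ee_pos: [633.3, -60.7, 287.6]
orientation: [0.541, 3.091, 0.0]
ft_force: [0.4, 0.0, -0.2]
width: 0.8
t 5.925 tip [634.  -60.8 105.6] force [ 0.4  0.  -0.2] w 0.8 ov 182.0
toolaxes [[-0.941, 0.34, 0.004], [0.34, 0.941, -0.0], [-0.004, 0.001, -1.0]] delta tool mm [135.9  32.4  20.1]
```

```bash
python3 -m handwheel '[{"gripper":1,"tx":0.045,"ty":0.01,"tz":0,"rx":0,"ry":0,"rz":0},{"gripper":1,"tx":0.045,"ty":0.011,"tz":0,"rx":0,"ry":0,"rz":0},{"gripper":1,"tx":0.045,"ty":0.0115,"tz":0,"rx":0,"ry":0,"rz":0},{"gripper":1,"tx":0,"ty":0,"tz":0.01,"rx":0,"ry":0,"rz":0},{"gripper":1,"tx":0,"ty":0,"tz":0,"rx":0,"ry":0,"rz":0}]'; python3 go.py 516.5 16 85
python3 - <<'E'
from h import *
from fit import cloud,fit
o=ctrl.get_obs()
for n in ["top","scene","wrist"]:
    p=viewer.get_image(n);cv2.imwrite(f"pics/{n}3.png",p["image"][:,:,::-1])
    print(n)
    if n!="wrist": fit(p,w2c(p))
    X=cloud(p,w2c(p,o))
    c=np.array([539,-26]);a=np.radians(-19.9);Rm=np.array([[np.cos(a),-np.sin(a)],[np.sin(a),np.cos(a)]])
    L=(X[...,:2]-c)@Rm
    for x in range(36,116,12):
        s=(abs(L[...,1])<12)&(abs(L[...,0]-x)<4)&(X[...,2]>55)&(X[...,2]<85); print(x,s.sum(), X[s][:,2].mean().round(1) if s.any() else None)
E
```

```text
t: 6.55
ee_pos: [517.0, 15.8, 274.7]
orientation: [-0.541, -3.094, 0.0]
ft_force: [0.4, -0.4, -0.4]
width: 0.3
t 6.55 tip [516.9  15.7  92.7] force [ 0.4 -0.4 -0.4] w 0.3 ov 182.0
toolaxes [[-0.941, 0.339, -0.0], [0.339, 0.941, -0.0], [0.0, -0.0, -1.0]] delta tool mm [0.5 0.1 7.7]
top
240 z 49.8 ((660.4667358398438, -75.31432342529297), (131.19923400878906, 44.400577545166016), 55.33855056762695)
centre [660.5 -75.3] yaw 55.34
36 0 None
48 0 None
60 0 None
72 0 None
84 0 None
96 0 None
108 0 None
scene
4887 z 49.2 ((540.2767333984375, -26.024063110351562), (130.95074462890625, 285.9961853027344), 70.2473373413086)
centre [540.3 -26. ] yaw -19.75
bar loc centre [-105.4   28.3] z 62.9 zmax 65.7 want (-105, 0) world [441.5   9.5]
round loc centre [-36.   32.6] z 61.1 zmax 63.7 want (-35, 32) world [518.2  15.9]
square loc centre [-35.7 -32.4] z 61.1 zmax 64.7 want (-35, -32) world [496.5 -44.3]
rock+ loc centre [93.3 -0.3] z 63.1 zmax 65.9 want (98, 0) world [632.5 -59.1]
rock- loc centre [44.8  0.6] z 70.3 zmax 77.1 want (42, 0) world [579.8 -40.2]
36 34 70.8
48 52 69.8
60 52 66.8
72 45 63.0
84 44 63.5
96 43 63.4
108 37 58.0
wrist
36 0 None
48 0 None
60 0 None
72 0 None
84 0 None
96 0 None
108 0 None
```

```bash
python3 -m handwheel '[{"gripper":1,"tx":0,"ty":0,"tz":0.015,"rx":0,"ry":0,"rz":0},{"gripper":1,"tx":0,"ty":0,"tz":0.012,"rx":0,"ry":0,"rz":0},{"gripper":1,"tx":0,"ty":0,"tz":0.004,"rx":0,"ry":0,"rz":0},{"gripper":1,"tx":0,"ty":0,"tz":0.003,"rx":0,"ry":0,"rz":0},{"gripper":1,"tx":0,"ty":0,"tz":0.002,"rx":0,"ry":0,"rz":0},{"gripper":1,"tx":0,"ty":0,"tz":0,"rx":0,"ry":0,"rz":0}]'
python3 -m handwheel '[{"gripper":1,"tx":0,"ty":0,"tz":0.001,"rx":0,"ry":0,"rz":0},{"gripper":1,"tx":0,"ty":0,"tz":0.0005,"rx":0,"ry":0,"rz":0},{"gripper":1,"tx":0,"ty":0,"tz":0,"rx":0,"ry":0,"rz":0}]'
```

```text
t: 7.45
ee_pos: [516.8, 15.9, 239.2]
orientation: [0.541, 3.094, 0.0]
ft_force: [-0.3, 0.8, 0.1]
width: 0.3
t: 7.82
ee_pos: [516.9, 15.9, 238.0]
orientation: [0.541, 3.093, 0.0]
ft_force: [0.9, 0.2, 2.9]
width: 0.6
```

```bash
python3 -m handwheel '[{"gripper":1,"tx":0,"ty":0,"tz":0.001,"rx":0,"ry":0,"rz":0},{"gripper":1,"tx":0,"ty":0,"tz":0.0005,"rx":0,"ry":0,"rz":0},{"gripper":1,"tx":0,"ty":0,"tz":0,"rx":0,"ry":0,"rz":0}]'
python3 -m handwheel '[{"gripper":1,"tx":0,"ty":0,"tz":0.001,"rx":0,"ry":0,"rz":0},{"gripper":1,"tx":0,"ty":0,"tz":0,"rx":0,"ry":0,"rz":0}]'
```

```text
t: 8.2
ee_pos: [517.0, 15.8, 237.2]
orientation: [0.541, 3.093, 0.0]
ft_force: [-2.7, 0.2, 13.6]
width: 0.7
t: 8.45
ee_pos: [517.0, 15.9, 237.1]
orientation: [0.541, 3.093, 0.001]
ft_force: [-5.4, 0.7, 24.8]
width: 0.6
```

Stalled at 55 mm with rising force: button fully in. Lift and move over to the bar.

```bash
python3 -m handwheel '[{"gripper":1,"tx":0,"ty":0,"tz":-0.02,"rx":0,"ry":0,"rz":0},{"gripper":1,"tx":0,"ty":0,"tz":-0.02,"rx":0,"ry":0,"rz":0},{"gripper":1,"tx":0,"ty":0,"tz":0,"rx":0,"ry":0,"rz":0}]'; python3 go.py 440 9.6 90
```

```text
t: 8.82
ee_pos: [516.9, 15.8, 276.0]
orientation: [0.541, 3.092, 0.001]
ft_force: [-0.4, -0.9, -0.0]
width: 0.5
t 8.825 tip [517.4  15.8  94. ] force [-0.4 -0.9 -0. ] w 0.5 ov 182.0
toolaxes [[-0.941, 0.34, 0.002], [0.34, 0.941, -0.0], [-0.002, 0.001, -1.0]] delta tool mm [ 70.3 -31.9   3.9]
```

```bash
python3 -m handwheel '[{"gripper":1,"tx":0.035,"ty":-0.016,"tz":0,"rx":0,"ry":0,"rz":0},{"gripper":1,"tx":0.035,"ty":-0.016,"tz":0,"rx":0,"ry":0,"rz":0},{"gripper":1,"tx":0,"ty":0,"tz":0,"rx":0,"ry":0,"rz":0},{"gripper":1,"tx":0,"ty":0,"tz":0,"rx":0,"ry":0,"rz":0}]'; python3 go.py 440 9.6 90
python3 - <<'E'
from h import *
from fit import cloud,fit
o=ctrl.get_obs()
for n in ["scene","wrist"]:
    p=viewer.get_image(n);cv2.imwrite(f"pics/{n}4.png",p["image"][:,:,::-1])
    if n=="scene": fit(p,w2c(p))
    X=cloud(p,w2c(p,o))
    c=np.array([539,-26]);a=np.radians(-19.9);Rm=np.array([[np.cos(a),-np.sin(a)],[np.sin(a),np.cos(a)]])
    L=(X[...,:2]-c)@Rm
    for nm,x,y in [("round",-35,32),("sq",-35,-32),("bar",-105,-30),("bar",-105,30),("rk+",95,0),("rk-",45,0)]:
        s=(abs(L[...,1]-y)<8)&(abs(L[...,0]-x)<8)&(X[...,2]<80)&(X[...,2]>45); print(n,nm,s.sum(), np.median(X[s][:,2]).round(1) if s.any() else None)
E
```

```text
t: 9.32
ee_pos: [440.5, 9.5, 274.9]
orientation: [0.541, 3.094, 0.0]
ft_force: [0.2, 0.3, 0.1]
width: 0.1
t 9.325 tip [440.6   9.5  92.9] force [0.2 0.3 0.1] w 0.1 ov 182.0
toolaxes [[-0.941, 0.34, 0.001], [0.34, 0.941, -0.0], [-0.0, 0.0, -1.0]] delta tool mm [ 0.5 -0.   2.9]
5419 z 49.2 ((539.994384765625, -25.64173126220703), (131.11207580566406, 287.02056884765625), 69.72583770751953)
centre [540.  -25.6] yaw -20.27
bar loc centre [-105.6   -1. ] z 63.1 zmax 66.2 want (-105, 0) world [441.5  10.7]
round loc centre [-34.2  34.7] z 57.1 zmax 57.1 want (-35, 32) world [518.3  16.5]
square loc centre [-35.4 -32.6] z 61.2 zmax 63.8 want (-35, -32) world [496.1 -43.5]
rock+ loc centre [93.9  0.3] z 62.9 zmax 66.0 want (98, 0) world [631.9 -59.6]
rock- loc centre [47.4  1.7] z 70.3 zmax 78.2 want (42, 0) world [579.4 -40.2]
scene round 53 54.3
scene sq 47 61.5
scene bar 39 63.4
scene bar 51 63.6
scene rk+ 62 63.1
scene rk- 73 72.3
wrist round 0 None
wrist sq 0 None
wrist bar 725 63.2
wrist bar 725 63.3
wrist rk+ 0 None
wrist rk- 0 None
```

View pics/scene4.png

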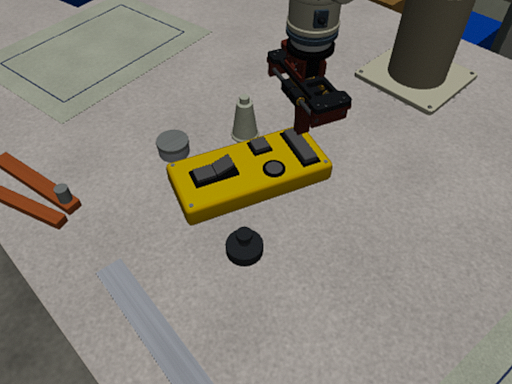

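The picture shows the rocker over (about (212,172)), the round button flush (274,168), the square key still up (259,146), and the gripper above the bar. Depth agrees with this. Pressing the bar next.

```bash
python3 -m handwheel '[{"gripper":1,"tx":0,"ty":0,"tz":0.015,"rx":0,"ry":0,"rz":0},{"gripper":1,"tx":0,"ty":0,"tz":0.012,"rx":0,"ry":0,"rz":0},{"gripper":1,"tx":0,"ty":0,"tz":0.004,"rx":0,"ry":0,"rz":0},{"gripper":1,"tx":0,"ty":0,"tz":0.003,"rx":0,"ry":0,"rz":0},{"gripper":1,"tx":0,"ty":0,"tz":0.001,"rx":0,"ry":0,"rz":0},{"gripper":1,"tx":0,"ty":0,"tz":0,"rx":0,"ry":0,"rz":0}]'
python3 -m handwheel '[{"gripper":1,"tx":0,"ty":0,"tz":0.001,"rx":0,"ry":0,"rz":0},{"gripper":1,"tx":0,"ty":0,"tz":0.0005,"rx":0,"ry":0,"rz":0},{"gripper":1,"tx":0,"ty":0,"tz":0,"rx":0,"ry":0,"rz":0}]'
```

```text
t: 10.18
ee_pos: [439.7, 9.5, 240.3]
orientation: [-0.541, -3.094, 0.0]
ft_force: [-2.0, -0.5, 4.4]
width: 0.2
t: 10.55
ee_pos: [439.7, 9.5, 239.2]
orientation: [-0.542, -3.094, 0.0]
ft_force: [-3.9, -0.0, 13.5]
width: 0.9
```

```bash
python3 -m handwheel '[{"gripper":1,"tx":0,"ty":0,"tz":0,"rx":0,"ry":0,"rz":0},{"gripper":1,"tx":0,"ty":0,"tz":0,"rx":0,"ry":0,"rz":0},{"gripper":1,"tx":0,"ty":0,"tz":0,"rx":0,"ry":0,"rz":0},{"gripper":1,"tx":0,"ty":0,"tz":0,"rx":0,"ry":0,"rz":0}]'
python3 - <<'E'
from h import *
from fit import cloud,fit
p=viewer.get_image("scene");cv2.imwrite("pics/scene5.png",p["image"][:,:,::-1]);fit(p,w2c(p))
X=cloud(p,w2c(p))
c=np.array([539,-26]);a=np.radians(-19.9);Rm=np.array([[np.cos(a),-np.sin(a)],[np.sin(a),np.cos(a)]])
L=(X[...,:2]-c)@Rm
for nm,x,y in [("round",-35,32),("sq",-35,-32),("bar",-105,-30),("bar",-105,30),("rk+",95,0)]:
    s=(abs(L[...,1]-y)<8)&(abs(L[...,0]-x)<8)&(X[...,2]<80)&(X[...,2]>45); print(nm,np.median(X[s][:,2]).round(1))
print(ctrl.get_obs()["ft_force"])
E
```

```text
t: 11.05
ee_pos: [439.7, 9.5, 239.2]
orientation: [-0.541, -3.094, 0.0]
ft_force: [-4.0, 0.7, 12.3]
width: 0.2
5385 z 49.2 ((539.2852783203125, -26.419639587402344), (131.15689086914062, 287.3392333984375), 69.96051788330078)
centre [539.3 -26.4] yaw -20.04
bar loc centre [-104.6    2.9] z 66.1 zmax 84.8 want (-105, 0) world [440.6   9.6]
square loc centre [-34.9 -31. ] z 61.2 zmax 64.3 want (-35, -32) world [495.4 -44.5]
rock+ loc centre [93.2  3.6] z 63.1 zmax 66.2 want (98, 0) world [631.4 -60. ]
rock- loc centre [47.7  0.4] z 70.4 zmax 77.5 want (42, 0) world [578.7 -40.8]
round 54.2
sq 61.5
bar 56.2
bar 56.5
rk+ 63.4
[-3.644011    0.37639339 12.65951035]
```

View pics/scene5.png

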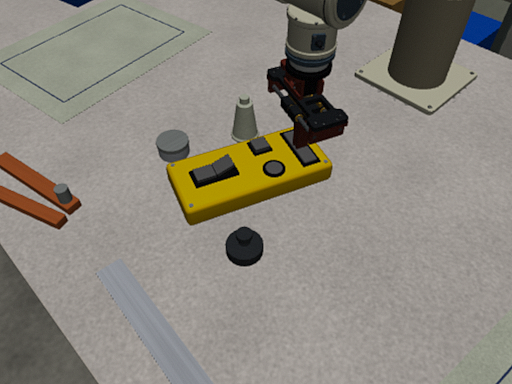

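The fingers stand on the bar (about (303,150)), which is down at both ends. The rocker is over, the round button is in, the square key is up and the bystanders are where they started.

```bash
python3 -c "
from workcell import ctrl
print(ctrl.close_job())"
```

```text
the job is handed in; nothing more can be done
None
```

I pressed the rocker over by its raised end, pushed the round button in, and pressed the long bar down, then handed the job in at about 11 s with the closed fingers still holding the bar. No verdict was reported.

- **Controls:** at each stop the fingers stalled while the force kept rising. Scene depth, which reads about 1 mm low, gave the rocker wing level at 63 mm, the round button at 54 mm and the bar at 56 mm at both ends. The bar was held with about 12.5 N.
- **Not to be moved:** the square key was still up at 61.5 mm, and the remote had moved about 1 mm, which is within measuring noise. I checked the three other things only by eye in the scene picture, and they looked unmoved.
- **Failed or disagreed:**
  - I first turned the wrist the wrong way by 3° and corrected it well above the remote.
  - Two early move calls were refused because the rows were incomplete.
  - The top view was blocked by the arm during the check after the rocker, and the wrist view gave no readings there, so that check and the final one rest on the scene camera and the force readings.

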